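# Clip the silver pen barrels into the carrier

## Task

Of the three pen barrels in the carrier, take out the brass one and lay it in the wooden tray with the other brass barrel. Swing the red clips over both silver barrels and press each down until it snaps shut; leave the emptied cradle's clip standing open, the silver barrels in their cradles and the rest of the bench undisturbed.

Things in the scene. Friction and masses are not known exactly. Their poses are not given: they have to be found in the camera images.
- carrier: all sizes here are in mm. Wooden base 150 (x) x 285 (y) x 10 fixed to the bench, with three cradles side by side, 90 apart along its y. Origin: centre of its underside on the bench. Pen barrels lie in the cradles along its x. Each cradle has two dark steel saddles, at x = +38 and x = -46 (each 16 long in x, 30 wide, top 46 above the bench); between the saddles, x from -38 to +30, the barrel is free on both sides and below (24 down to the base).
- cradle1 (a point): centre of a barrel seated in cradle 1 (cradle 2 is the middle one, cradle 1 lies to the carrier's -y, cradle 3 to its +y), 40 above the bench; axes as the carrier's. The slot is 3 wider than the barrel and open at the top.
- cradle2 (a point): centre of a barrel seated in cradle 2 (cradle 2 is the middle one, cradle 1 lies to the carrier's -y, cradle 3 to its +y), 40 above the bench; axes as the carrier's. The slot is 3 wider than the barrel and open at the top.
- cradle3 (a point): centre of a barrel seated in cradle 3 (cradle 2 is the middle one, cradle 1 lies to the carrier's -y, cradle 3 to its +y), 40 above the bench; axes as the carrier's. The slot is 3 wider than the barrel and open at the top.
- clip1 (a joint): angle of the red hinged clip of cradle 1: 0 is shut, pressed fully down over the barrel; it grows as the free end rises, 1.57 upright, at most 1.9 (leaning away). The hinge is a little stiff, so the clip stays where it is left. A sprung ball on the dark post at the free end (post top 48 above the bench) stops the clip near 0.2; about 6 N down at the free end (8 N at 34 mm from the hinge, 11 N half-way) push it past; it clicks and is held at 0, where it stops hard.
- clip1_hinge (a point): hinge axis of clip 1, parallel to the carrier's x, at x = +38 on the carrier, 22 to the +y side of its cradle's centre, 42 above the bench. The clip is 24 wide (x): when shut its flat top runs from the hinge 48 towards the carrier's -y, its upper face 13 above the hinge, with a 13 deep flange at the free end. Upright it reaches about 48 above the hinge. Its axes turn with the clip.
- clip2 (a joint): angle of the red hinged clip of cradle 2: 0 is shut, pressed fully down over the barrel; it grows as the free end rises, 1.57 upright, at most 1.9 (leaning away). The hinge is a little stiff, so the clip stays where it is left. A sprung ball on the dark post at the free end (post top 48 above the bench) stops the clip near 0.2; about 6 N down at the free end (8 N at 34 mm from the hinge, 11 N half-way) push it past; it clicks and is held at 0, where it stops hard.
- clip2_hinge (a point): hinge axis of clip 2, parallel to the carrier's x, at x = +38 on the carrier, 22 to the +y side of its cradle's centre, 42 above the bench. The clip is 24 wide (x): when shut its flat top runs from the hinge 48 towards the carrier's -y, its upper face 13 above the hinge, with a 13 deep flange at the free end. Upright it reaches about 48 above the hinge. Its axes turn with the clip.
- clip3 (a joint): angle of the red hinged clip of cradle 3: 0 is shut, pressed fully down over the barrel; it grows as the free end rises, 1.57 upright, at most 1.9 (leaning away). The hinge is a little stiff, so the clip stays where it is left. A sprung ball on the dark post at the free end (post top 48 above the bench) stops the clip near 0.2; about 6 N down at the free end (8 N at 34 mm from the hinge, 11 N half-way) push it past; it clicks and is held at 0, where it stops hard.
- clip3_hinge (a point): hinge axis of clip 3, parallel to the carrier's x, at x = +38 on the carrier, 22 to the +y side of its cradle's centre, 42 above the bench. The clip is 24 wide (x): when shut its flat top runs from the hinge 48 towards the carrier's -y, its upper face 13 above the hinge, with a 13 deep flange at the free end. Upright it reaches about 48 above the hinge. Its axes turn with the clip.
- silver_a_mid (a point): silver-coloured octagonal pen barrel, 16 across the flats, 122 long, about 60 g; the point is its centre, x runs along its length. It starts seated in one of the cradles and is to stay seated.
- silver_b_mid (a point): silver-coloured octagonal pen barrel, 16 across the flats, 122 long, about 60 g; the point is its centre, x runs along its length. It starts seated in one of the cradles and is to stay seated.
- brass_mid (a point): brass-coloured octagonal pen barrel, 16 across the flats, 122 long, about 60 g; the point is its centre, x runs along its length. It starts seated in one of the cradles, differing from run to run.
- tray: open wooden tray fixed to the bench beside the carrier (either side), 170 (x) x 130 (y) x 30 tall, walls and floor 6 thick. Origin: centre of its underside. The spare brass barrel lies along its x on its -y half; the +y half is free.
- brass_spare_mid (a point): second brass-coloured octagonal pen barrel, 16 across the flats, 122 long, about 60 g; the point is its centre, x runs along its length. It lies in the tray from the start, centre 42 towards the tray's -y from its middle, and stays in the tray.
- pliers: pair of pliers with red grips lying flat, about 160 long and 40 wide; loose bystander, origin at its underside below the pivot
- graver: wood-handled engraving tool lying flat, 150 long, handle 26 thick; loose bystander, origin at its underside and middle
- hammer: small hammer lying flat, 180 long; loose bystander, origin at its underside and middle
- jar: amber glass jar with a steel lid, 60 in diameter, 75 tall; loose bystander, origin at its underside and middle
- tin: green box 90 x 60 x 40; loose bystander, origin at its underside and middle
Not all that is in view belongs to the job. Leave any green or purple look-alike of the part that bears silver_a_mid alone.

How it is judged (in metres and radians):
At the end, for the whole second after the job is handed in: Both silver barrels lie in cradles (centres within 12 mm), their clips snapped shut (below 0.06 rad); the emptied cradle's clip is open (above 0.9 rad); both brass barrels are inside the tray on its floor (centre at most 22 mm above its underside), the moved one level within 0.17 rad (((distance between silver_a_mid and cradle1 below 0.012 m and value of joint clip1 below 0.06 rad) or (distance between silver_b_mid and cradle1 below 0.012 m and value of joint clip1 below 0.06 rad) or (distance between each of silver_a_mid, silver_b_mid and cradle1 above 0.05 m and value of joint clip1 above 0.9 rad)) and ((distance between silver_a_mid and cradle2 below 0.012 m and value of joint clip2 below 0.06 rad) or (distance between silver_b_mid and cradle2 below 0.012 m and value of joint clip2 below 0.06 rad) or (distance between each of silver_a_mid, silver_b_mid and cradle2 above 0.05 m and value of joint clip2 above 0.9 rad)) and ((distance between silver_a_mid and cradle3 below 0.012 m and value of joint clip3 below 0.06 rad) or (distance between silver_b_mid and cradle3 below 0.012 m and value of joint clip3 below 0.06 rad) or (distance between each of silver_a_mid, silver_b_mid and cradle3 above 0.05 m and value of joint clip3 above 0.9 rad)) and (distance between silver_a_mid and cradle1 below 0.012 m or distance between silver_a_mid and cradle2 below 0.012 m or distance between silver_a_mid and cradle3 below 0.012 m) and (distance between silver_b_mid and cradle1 below 0.012 m or distance between silver_b_mid and cradle2 below 0.012 m or distance between silver_b_mid and cradle3 below 0.012 m) and x of brass_mid in the frame of tray between -0.079 and 0.079 m and y of brass_mid in the frame of tray between -0.059 and 0.059 m and z of each of brass_mid, brass_spare_mid in the frame of tray below 0.022 m and x of brass_spare_mid in the frame of tray between -0.079 and 0.079 m and y of brass_spare_mid in the frame of tray between -0.059 and 0.059 m and angle between brass_mid's own x axis and vertical between 1.4 and 1.75 rad); the robot touches nothing.
It fails at once if the pliers is moved by more than 40 mm (distance of pliers from where it was at the start of the episode above 0.04 m).
It fails at once if the graver is moved by more than 40 mm (distance of graver from where it was at the start of the episode above 0.04 m).
It fails at once if the hammer is moved by more than 40 mm (distance of hammer from where it was at the start of the episode above 0.04 m).
It fails at once if the jar is moved by more than 40 mm (distance of jar from where it was at the start of the episode above 0.04 m).
It fails at once if the tin is moved by more than 40 mm (distance of tin from where it was at the start of the episode above 0.04 m).
It also fails if it takes over 58 s, if anything falls off the work surface, if the arm or the gripper's body presses on something with over 40 N, if the wrist force passes 120 N, or if a joint passes its speed limit or range.

## Robot

A 7-joint arm with a two-finger parallel gripper is mounted at the origin on the work surface. World frame = base frame: x ahead of the robot, y to its left, z up, the work surface at z = 0. Lengths are in mm, angles in rad, forces in N, time in s.
With the tool pointing down it reaches from about 425 to 1025 mm from the base axis. Payload 3.6 kg.
Tool frame: the origin (TCP) lies on the centre line of the jaws, within the pads' length; the fingertips stand 17 mm ahead of it and the grasp point (between the pads) lies 2 mm behind it (manip.nose_length is the distance from the TCP to the fingertips, in mm); z points along the fingers, y is the line along which they close (so a half turn about z gives the same grasp; the last joint's range is limited). The gripper opens to 85 mm and grips with 20 to 120 N. Pads are 22 mm wide; open, the fingers measure 114 mm over their backs; the gripper's body (76 mm by 85 mm) begins 54 mm behind the grasp point. The pads swing forward as they close: fully open they stand 13 mm farther back than shut.
Start: joints at [1.062, 0.591, 0.048, 1.609, -0.033, 0.943, -0.034], TCP at [292.182, -663.52, 248.302] pointing down, gripper open.
Joint ranges: [-2.69, 2.69], [-0.47, 2.24], [-1.27, 1.36], [0.19, 2.51], [-1.53, 4.68], [0.08, 2.07], [-3.09, 3.09]. Speed limits (rad/s): [2.57, 2.57, 3.14, 3.14, 3.14, 3.14, 3.14].

## Interface

Orientations are given as a rotation vector (axis times angle).
In Python, from bench import manip, grip, inverse_kinematics, viewer, close_job, spotter gives the robot as it stands. The module is installed in compiled form; this text tells all that it offers. Calls block until the motion is done:
- manip.move_pose(position, orientation): joint-space move of the TCP to a pose.
- manip.movel(position, ori=None, speed=150): straight line of the TCP; ori=None keeps the orientation; speed is the mean speed in mm/s.
- manip.movej(angles): joint-space move.
- grip(opening): finger opening in mm; the grip force is fixed at half the most; returns when the fingers have stopped.
- manip.pause(seconds).
- inverse_kinematics(position, orientation): joint angles nearest the present ones, or None.
- viewer.snapshot(name): name is "scene" or "top" or "wrist"; returns a dict with "img" (480x640x3 uint8, blue, green, red), "z_map" (480x640 float32, mm along the optical axis (not along the pixel's ray), 0 where there is no reading), "K" (3x3 intrinsics, pixels), "k1" (the pictures are not rectified: a ray, as slopes to the right and down, at radius r is drawn at 1 + k1 r^2 times it, then the intrinsics apply), "world_from_camera" (4x4, takes a point from camera to world coordinates); the wrist camera has in their place "T_tool_cam" (4x4, takes a point from camera to tool coordinates, whose origin is the TCP and whose axes are the flange's). Camera axes: x right, y up, looking along -z (the intrinsics and any distortion apply to the point x, -y, -z); pixel columns grow to the right and rows downward; lengths in mm; the calibration is good to about 2 mm. A picture is of the moment at which its call begins: read the wrist's pose just before it.
A pose or a line that the arm cannot do raises manip.MotionError and nothing moves.
- close_job(): hands the job in; it is judged then, once.
Trained networks look in the newest picture that a camera, given by its name, has taken for a name from the list of things; names that differ only in an ending like _2 or _b are one class to them, and where a whole thing is asked for, a point or a joint stands for the part that bears it (a point fixed in the world has none). Each returns a list of dicts, best first, with "score" (0 to 1); they miss things now and then, are a little off and sometimes report something else, mostly with a low value. They report only what shows in the picture. A call takes as long as a camera call. They do not tell look-alikes from the thing itself.
- spotter.boxes_of(query, camera): "pixel" ([row, column] in pixels, amid what is visible of it).
Readings, each from a call of its own:
- manip.read_time_s(): time.
- manip.read_joint_positions(): joint angles.
- manip.read_joint_vel(): joint speeds.
- manip.read_joint_torque(): joint torques, N m.
- manip.read_ee_pos(): TCP position.
- manip.read_ee_rot(): TCP orientation.
- manip.read_ft_force(): force on the tool from outside, world axes, zero at the start.
- manip.read_ft_torque(): the same for the moment, N m.
- manip.read_width(): finger opening in mm.
- manip.read_gripper_force(): force on a finger pad.
Only numpy, scipy, OpenCV 4.12 (cv2) and the standard library are available. Lean on these libraries where they do the work, as an engineer would, in place of code of your own. Each camera call takes 0.05 s, during which the arm holds its last target. There are 200 camera calls.

## Working session

There is one attempt and no reset: what is moved stays moved. The work goes in short steps, each a Python script; the robot and the scene stay as the last script left them, time stands still between calls to the robot, and variables do not carry over. Pictures are saved under pics/ and viewed, at most 10 in all, crops included, and the job is handed in when it is done.

```bash
mkdir -p pics; cat > h.py <<'E'
import numpy as np, cv2
from bench import manip, grip, inverse_kinematics, viewer, close_job, spotter
from scipy.spatial.transform import Rotation as R
def toolT():
    T=np.eye(4);T[:3,:3]=R.from_rotvec(manip.read_ee_rot()).as_matrix();T[:3,3]=manip.read_ee_pos();return T
def snap(n):
    T=toolT() if n=="wrist" else None
    s=viewer.snapshot(n); s['T']=T@s['T_tool_cam'] if n=="wrist" else s['world_from_camera']
    return s
def pts(s,px):
    """px Nx2 (row,col) -> world, using depth"""
    px=np.atleast_2d(px).astype(float)
    K=np.array(s['K']);k=s['k1']
    n=cv2.undistortPoints(px[:,::-1].reshape(-1,1,2).copy(),K,np.array([k,0,0,0,0.]))[:,0]
    z=s['z_map'][px[:,0].round().astype(int),px[:,1].round().astype(int)]
    c=np.c_[n[:,0]*z,-n[:,1]*z,-z]
    return c@s['T'][:3,:3].T+s['T'][:3,3]
def cloud(s):
    r,c=np.mgrid[0:480,0:640]
    return pts(s,np.c_[r.ravel(),c.ravel()]).reshape(480,640,3)
E
python3 - <<'E'
from h import *
for n in("scene","top"):
    s=snap(n);cv2.imwrite(f"pics/{n}0.png",s['img']);print(n,s['T'].round(2).tolist(),s['k1'])
    for q in("carrier","tray","silver_a_mid","brass_mid","clip1","pliers","graver","hammer","jar","tin"):
        for d in spotter.boxes_of(q,n)[:5]:
            print(q,round(d['score'],2),np.round(d['pixel']),pts(s,d['pixel']).round(0)[0])
E
```

```text
scene [[0.04, -0.86, 0.52, 1211.29], [1.0, 0.04, -0.01, 0.55], [-0.01, 0.52, 0.86, 1335.86], [0.0, 0.0, 0.0, 1.0]] -0.14407363397645206
carrier 0.81 [278. 257.] [ 564. -157.   45.]
tray 0.61 [277. 377.] [557. 163.  10.]
silver_a_mid 0.67 [169. 215.] [ 168. -297.   11.]
silver_a_mid 0.65 [198. 153.] [ 269. -476.   18.]
silver_a_mid 0.56 [263. 289.] [521. -71.  46.]
brass_mid 0.48 [267. 258.] [ 531. -153.   48.]
brass_mid 0.42 [277. 253.] [ 542. -171.    9.]
clip1 0.59 [265. 304.] [553. -32.  90.]
clip1 0.48 [278. 239.] [ 583. -198.   87.]
clip1 0.39 [272. 269.] [ 574. -120.   97.]
pliers 0.94 [355. 398.] [776. 194.   3.]
graver 0.59 [355. 304.] [772. -39.  25.]
hammer 0.63 [330. 214.] [ 691. -269.   16.]
hammer 0.37 [274. 256.] [ 553. -160.   48.]
jar 0.69 [252. 505.] [533. 503.  74.]
jar 0.33 [270. 122.] [ 520. -526.   42.]
tin 0.77 [271. 124.] [ 523. -521.   39.]
top [[-0.02, 0.99, -0.14, 291.03], [-1.0, -0.03, -0.02, -14.81], [-0.02, 0.14, 0.99, 1190.45], [0.0, 0.0, 0.0, 1.0]] -0.08467791659921156
carrier 0.61 [205. 378.] [ 535. -152.   12.]
carrier 0.21 [210. 274.] [528. 114.  24.]
tray 0.94 [200. 256.] [558. 163.   3.]
silver_a_mid 0.82 [211. 346.] [515. -68.  46.]
silver_a_mid 0.77 [313. 513.] [ 252. -480.   19.]
silver_a_mid 0.63 [348. 442.] [ 171. -295.   15.]
silver_a_mid 0.44 [204. 274.] [544. 114.  24.]
brass_mid 0.9 [205. 380.] [ 528. -152.   50.]
brass_mid 0.25 [200. 257.] [559. 162.   6.]
clip1 0.62 [195. 333.] [546. -35.  92.]
clip1 0.51 [180. 400.] [ 581. -201.   84.]
pliers 0.59 [124. 240.] [770. 206.   5.]
graver 0.54 [119. 333.] [765. -44.  28.]
hammer 0.63 [150. 418.] [ 678. -261.   23.]
hammer 0.62 [213. 346.] [511. -67.  48.]
jar 0.63 [219. 125.] [506. 484.  73.]
tin 0.57 [212. 522.] [ 504. -514.   40.]
```

View pics/top0.png

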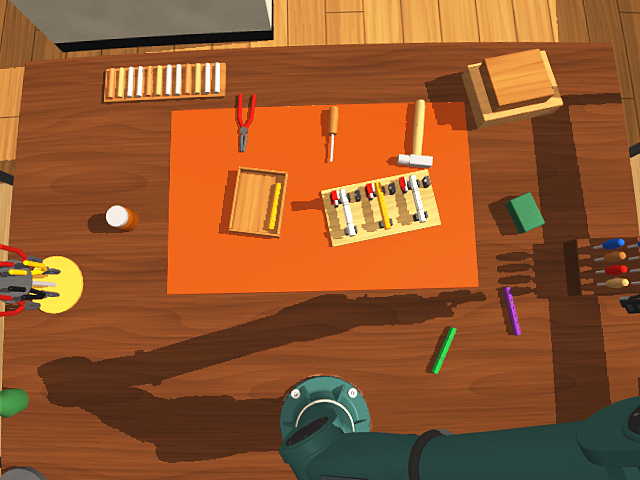

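View pics/scene0.png

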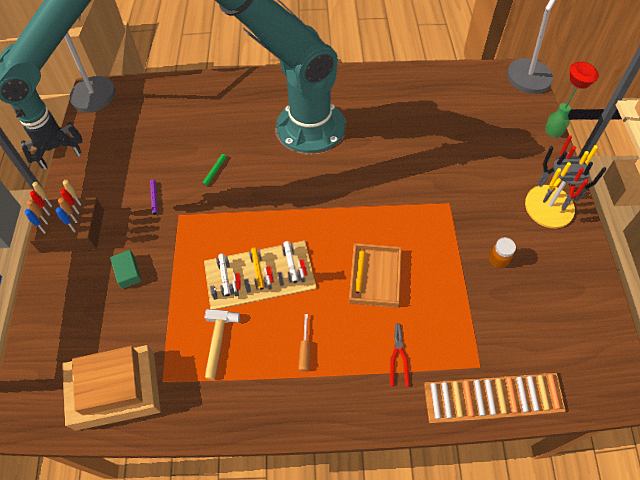

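Brass candidates in the top view: (205,382), the brass barrel in the middle cradle; (207,275), the spare in the tray, which stays; and the barrels in the rack at (80,165), which is scenery. The silvers are at (212,346) and (200,417). The green (350,445) and purple (310,513) look-alikes stay put. I choose (205,382) and will check it up close.

```bash
cat >> h.py <<'E'
def ori(yaw):
    """tool down, tool y along +-(yaw+90deg), half turn nearest present last joint"""
    return (R.from_euler('z',yaw)*R.from_rotvec([np.pi,0,0])).as_rotvec()
def rect(P,zlo,zhi,ctr,rad,mask=None):
    m=(P[...,2]>zlo)&(P[...,2]<zhi)&(np.hypot(P[...,0]-ctr[0],P[...,1]-ctr[1])<rad)
    if mask is not None:m&=mask
    m=cv2.morphologyEx(m.astype(np.uint8),cv2.MORPH_OPEN,np.ones((2,2)))>0
    return cv2.minAreaRect(P[m][:,:2].astype(np.float32)),m
E
python3 - <<'E'
from h import *
s=snap("top");P=cloud(s)
print("tray",rect(P,20,36,(558,160),130)[0])
hsv=cv2.cvtColor(s['img'],cv2.COLOR_BGR2HSV)
print("carrier",rect(P,5,16,(545,-152),200,hsv[...,1]<190)[0])
print(manip.read_ee_rot())
for y in (0.17,0.17+np.pi):
    q=inverse_kinematics([540,-150,400],ori(y));print(y,q)
best=min([y for y in(0.17,0.17+np.pi) if inverse_kinematics([500,-150,400],ori(y)) is not None],key=lambda y:abs(inverse_kinematics([500,-150,400],ori(y))[6]))
manip.move_pose([500,-150,400],ori(best));print(best,manip.read_time_s())
s=snap("wrist");cv2.imwrite("pics/w1.png",s['img']);P=cloud(s)
np.savez("w1.npz",P=P,img=s['img'])
hsv=cv2.cvtColor(s['img'],cv2.COLOR_BGR2HSV)
print("carrier",rect(P,5,16,(545,-152),200,hsv[...,1]<190)[0])
E
```

```text
tray ((457.0072326660156, 127.81958770751953), (396.07830810546875, 186.25111389160156), 15.488054275512695)
carrier ((492.2468566894531, -162.6808624267578), (396.00787353515625, 304.3022766113281), 1.2280057668685913)
[3.07422589e+00 6.47000526e-01 1.59680665e-05]
0.17 [ 0.25731423  0.23502259 -0.08311442  1.80301105  0.02164515  1.10443501
 -1.23405543]
3.311592653589793 [ 0.79674705  0.31107208 -0.78025425  1.78170476  0.23856104  1.14612466
  1.68199661]
0.17 3.2167
carrier ((592.388671875, -151.99942016601562), (277.5820007324219, 292.34393310546875), 10.144134521484375)
```

View pics/w1.png

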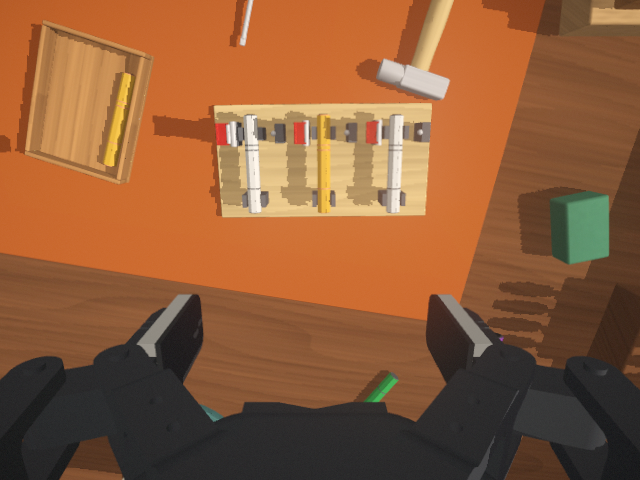

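The close view shows brass in the middle cradle at (165,323), with silvers at (165,253) in cradle 3 and (165,395) in cradle 1. The red clips are open on the left of each, at (133,222), (133,300) and (133,373). The spare barrel and the free half of the tray are at upper left. Next I fit the poses.

```bash
python3 - <<'E'
from h import *
d=np.load("w1.npz");P=d['P'];img=d['img']
hsv=cv2.cvtColor(img,cv2.COLOR_BGR2HSV)
print("base corners",[P[r,c].round(0).tolist() for r,c in((107,219),(107,428),(212,421),(213,225))])
def reg(r0,r1,c0,c1,zl,zh):
    m=np.zeros((480,640),bool);m[r0:r1,c0:c1]=1
    return m&(P[...,2]>zl)&(P[...,2]<zh)
for n,(a,b) in dict(c3=(240,270),c2=(314,333),c1=(384,406)).items():
    m=reg(105,220,a,b,41,60); print(n,m.sum(),cv2.minAreaRect(P[m][:,:2].astype(np.float32)),np.median(P[m],0))
    m=reg(150,185,a,b,41,60); print('   mid strip',P[m].mean(0))
base=reg(100,222,205,440,5,14)&(hsv[...,1]<170); print("base",base.sum(),cv2.minAreaRect(P[base][:,:2].astype(np.float32)))
red=((hsv[...,0]<4)|(hsv[...,0]>174))&(hsv[...,1]>180)
for n,(a,b) in dict(k3=(205,245),k2=(285,312),k1=(358,384)).items():
    m=red&reg(115,150,a,b,30,110);print(n,m.sum(),P[m].min(0),P[m].max(0))
m=reg(15,190,20,160,22,36);print("tray",m.sum(),cv2.minAreaRect(P[m][:,:2].astype(np.float32)))
y=cv2.inRange(hsv,(20,150,100),(35,255,255))>0
m=reg(60,175,95,140,5,36)&y;print("spare",m.sum(),cv2.minAreaRect(P[m][:,:2].astype(np.float32)))
E
```

```text
base corners [[579.0, -13.0, 10.0], [625.0, -281.0, 9.0], [487.0, -305.0, 10.0], [440.0, -36.0, 9.0]]
c3 1479 ((515.4551391601562, -69.73927307128906), (120.76335144042969, 30.220977783203125), 10.525613784790039) [517.66343599 -70.12657575  45.80227698]
   mid strip [513.31310192 -70.83877151  45.64845233]
c2 1297 ((530.9844970703125, -158.0902557373047), (121.62909698486328, 23.211740493774414), 9.725931167602539) [ 533.54122241 -157.57944434   46.09182425]
   mid strip [ 528.17401226 -158.88152388   45.98419927]
c1 1427 ((546.156494140625, -245.98941040039062), (121.99833679199219, 26.56448745727539), 12.232609748840332) [ 550.60393064 -245.4253072    45.83866884]
   mid strip [ 543.73462882 -246.30759479   45.68703932]
base 16683 ((531.7372436523438, -157.8130645751953), (149.94847106933594, 285.682373046875), 10.271536827087402)
k3 206 [537.11124936 -46.73902906  87.3254106 ] [560.14012484 -30.31340103  91.46608119]
k2 187 [ 552.66719889 -131.0497918    86.6366979 ] [ 575.48361753 -116.67373929   91.32653892]
k1 3 [ 586.79076697 -204.85839599   85.69538828] [ 590.04974262 -198.11927158   89.32833476]
tray 3101 ((552.8133544921875, 155.73223876953125), (132.2096710205078, 171.7569580078125), 81.6156234741211)
spare 854 ((540.7909545898438, 114.6521987915039), (15.329872131347656, 119.10907745361328), 79.52301025390625)
```

```bash
cat >> h.py <<'E'
CY,TY=np.radians(10.1),np.radians(-8.6)
def fr(o,yaw,x,y,z): return [o[0]+np.cos(yaw)*x-np.sin(yaw)*y,o[1]+np.sin(yaw)*x+np.cos(yaw)*y,z]
car=lambda x,y,z:fr((531.5,-158),CY,x,y,z)
tra=lambda x,y,z:fr((552.8,155.7),TY,x,y,z)
E
python3 - <<'E'
from h import *
grip(45)
manip.move_pose(car(-8,0,150),ori(CY))
manip.movel(car(-8,0,45),speed=120)
print(manip.read_ft_force(),manip.read_ee_pos())
grip(0);print("w",manip.read_width(),manip.read_gripper_force())
manip.movel(car(-8,0,150),speed=120);print("w",manip.read_width(),manip.read_ft_force(),manip.read_time_s())
manip.movel(tra(-8,18,150),ori(TY),speed=200)
s=snap("wrist");cv2.imwrite("pics/w2.png",s['img']);print(manip.read_time_s(),manip.read_ee_pos())
E
```

```text
[-0.71137095  0.13565224  0.62464851] [ 524.1955521  -159.55892734   45.62831131]
w 14.414885841178064 58.775842264294624
w 14.627836035292232 [-0.26324431  0.06095995 -0.3202653 ] 7.1583
9.0333 [547.55093667 173.25428687 149.97028738]
```

View pics/w2.png

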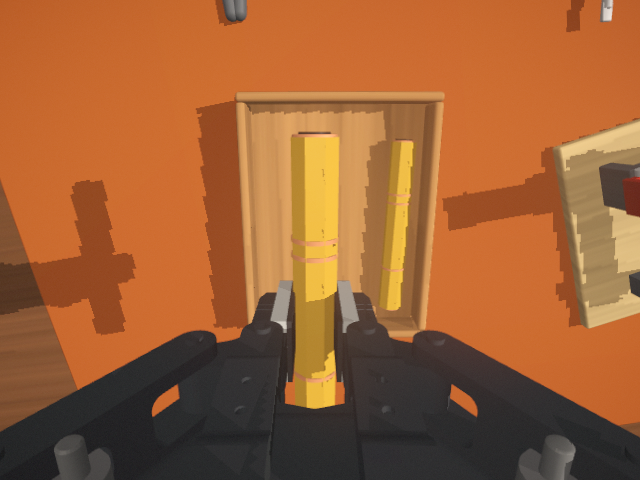

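The brass barrel is held level at (250,315) over the free half of the tray, and the spare is at (225,398). Now I lower and release it, then do the clips.

```bash
cat >> h.py <<'E'
def shut(hy,r=45,off=14.5):
    """close clip whose hinge is at carrier y=hy: leading lower edge of shut fingers follows the face at r"""
    def p(th,extra=0):
        y=hy-r*np.cos(th)+13*np.sin(th); z=42+r*np.sin(th)+13*np.cos(th)
        return car(38,y+off,z+17+extra)
    manip.move_pose(car(38,hy+55,150),ori(CY))
    manip.movel(car(38,hy+55,42+38+17),speed=150)
    manip.movel(car(38,hy+13+off,42+38+17),speed=60)
    for th in (1.3,1.0,.75,.5,.3): manip.movel(p(th,-2 if th>.4 else 0),speed=60)
    print("f at .3",manip.read_ft_force().round(1))
    z=p(0)[2]+8
    while z>p(0)[2]-7:
        z-=1; q=p(0); manip.movel([q[0],q[1],z],speed=30); f=manip.read_ft_force()[2]
        print(round(z-p(0)[2],1),round(f,1),end=' | ')
        if z<p(0)[2]+3 and f>25: break
    manip.movel(car(38,hy-r+off,150),speed=150);print("t",manip.read_time_s())
E
python3 - <<'E'
from h import *
manip.movel(tra(-8,18,26),speed=120)
grip(34)
manip.movel(tra(-8,18,150),speed=150);print(manip.read_time_s())
grip(0)
shut(-68)
print(manip.read_ft_force())
manip.move_pose(car(-120,0,300),ori(CY))
s=snap("wrist");cv2.imwrite("pics/w3.png",s['img']);print(manip.read_time_s())
E
```

```text
11.5167
f at .3 [-0.2 -0.  -0.2]
7.0 2.8 | 6.0 4.5 | 5.0 1.9 | 4.0 0.7 | 3.0 -0.7 | 2.0 0.4 | 1.0 -0.4 | 0.0 1.4 | -1.0 7.6 | -2.0 12.3 | -3.0 19.8 | -4.0 24.4 | -5.0 31.3 | t 20.2
[ 0.57399063  0.7529717  -0.1081317 ]
21.2
```

View pics/w3.png

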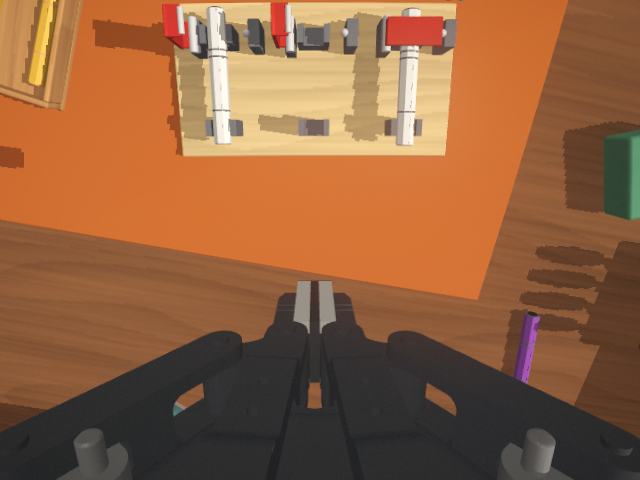

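Clip 1 is flat over the silver at (30,415): the force dropped after the detent, then it hit a hard stop. Clip 2 is still open at (25,280). Clip 3 is next, at (25,175).

```bash
python3 - <<'E'
from h import *
shut(112)
manip.move_pose(car(-60,60,330),ori(CY))
s=snap("wrist");P=cloud(s);cv2.imwrite("pics/w4.png",s['img'])
hsv=cv2.cvtColor(s['img'],cv2.COLOR_BGR2HSV)
red=((hsv[...,0]<4)|(hsv[...,0]>174))&(hsv[...,1]>180)&(P[...,2]>30)&(P[...,2]<110)
n,l,st,c=cv2.connectedComponentsWithStats(red.astype(np.uint8))
for i in range(1,n):
    if st[i,4]>60:
        Q=P[l==i]; y=(Q[:,:2]-[531.5,-158])@[-np.sin(CY),np.cos(CY)]
        A=np.polyfit(y,Q[:,2],1); print(c[i].round(),st[i,4],"z",np.percentile(Q[:,2],[2,50,98]).round(1),"y",y.min().round(),y.max().round(),"slope",A[0].round(3))
yl=cv2.inRange(hsv,(20,150,100),(35,255,255))
n,l,st,c=cv2.connectedComponentsWithStats(yl)
for i in range(1,n):
    if st[i,4]>200: print("yellow",c[i].round(),st[i,4],np.percentile(P[l==i][:,2],[5,50,95]).round(1))
print(manip.read_time_s())
E
```

```text
f at .3 [-0.6 -0.3  0.1]
7.0 1.0 | 6.0 4.0 | 5.0 1.3 | 4.0 -0.6 | 3.0 -0.1 | 2.0 0.3 | 1.0 0.7 | 0.0 1.7 | -1.0 9.6 | -2.0 16.5 | -3.0 24.2 | -4.0 32.0 | t 28.9917
[348.  95.] 167 z [87.5 89.2 90.7] y 22.0 34.0 slope 0.012
[284. 101.] 1114 z [52.5 54.2 55.9] y 65.0 114.0 slope -0.001
yellow [82. 25.] 582 [12.7 19.8 22.2]
yellow [134.  47.] 343 [19.  20.9 22.5]
yellow [74. 70.] 737 [12.6 19.7 22.2]
yellow [124.  92.] 507 [17.7 20.6 22.5]
yellow [ 68. 107.] 438 [12.2 19.9 22.1]
yellow [116. 127.] 325 [17.1 20.5 22.4]
29.875
```

View pics/w4.png

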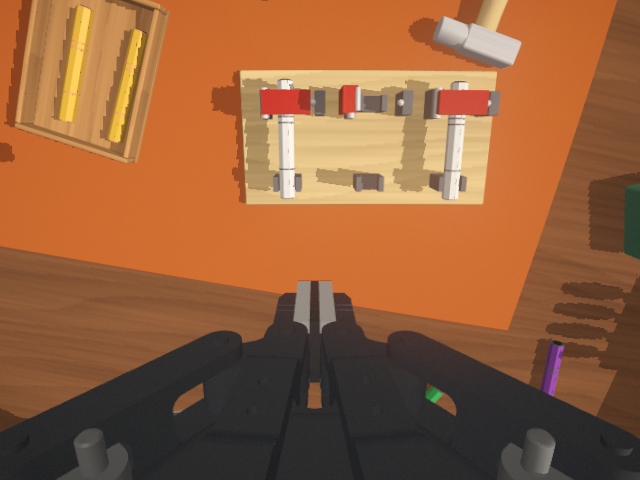

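Both silver clips are flat and shut, at (101,284) and (102,463), and clip 2 is upright at (98,348). Both brass barrels lie flat in the tray at (65,75) and (85,127), and the arm is clear.

```bash
python3 -c "
from bench import close_job
print(close_job())"
```

```text
the job is handed in; nothing more can be done
None
```

The job is handed in at about 30 s of the 58 s allowed: the brass barrel lies in the tray beside the spare, both silver clips are snapped shut, and the emptied middle cradle's clip stands open; no verdict was returned.

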